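# Bleed the test line and hold the gear-unit test lever at its mark

## Task

Bleed the test line first: pull the red knob of the vent valve out until it clicks at full travel, then push it fully home again. Then press the orange pad of the spring-loaded test lever down with the gripper's fingers until its black pointer is level with the green tag, never driving the lever onto its bottom stop, and finish while still holding it there: do not let go. Leave the other things on the bench where they are.

Things in the scene. Friction and masses are not known exactly. Their poses are not given: they have to be found in the camera images.
- vent_valve: Fixed aluminium valve block (90 x 80 mm, top 100 mm above the bench) on a steel foot, with the red knob on its front. Origin: centre of the underside, on the bench. x axis points from the knob side to the back, z up; the knob is pulled along the block's -x.
- knob_center (a point): Centre of the red knob: a horizontal cylinder of 27 mm diameter and 24 mm length along the valve block's x axis, its axis 85 mm above the bench, on a 10 mm steel stem. When home, the knob's back face is 20 mm clear of the brass collar on the block (26 mm of the block). Moves with the knob.
- vent_knob (a joint): Travel of the red knob in m: 0 fully home (closed), 0.040 fully out, along the valve block's -x (roughly towards the robot). A spring detent clicks it into either end: about 4 to 5 N starts it, it pushes back up to half travel and then snaps on to the other end by itself. Starts home. Counts as out above 0.034, home below 0.003.
- test_stand: Fixed stand: grey base plate (280 x 160 x 12 mm) with the black gear unit (top 118 mm above the bench) at its back, the test lever on a bracket over it, and a white post (12 mm square, top 162 mm above the bench) beside the lever's pad, 78 mm to its +y side. Origin: on the bench; x axis points from the lever's pad to the gear unit, z up. The lever's hinge is a level axis along y through (+30, 0, 140) mm in this frame.
- lever_pad (a point): Orange pad at the free end of the test lever, 46 mm (along the lever) x 36 mm x 14 mm thick; this point is its middle, 160 mm from the hinge axis; its top face is 7 mm above it. At rest the lever rises 0.2 rad towards the pad (172 mm above the bench). x axis along the lever to the hinge, z normal to the top face.
- test_lever (a joint): Angle of the test lever in rad: 0 at rest (up), grows as the pad is pressed down, 0.5 at the bottom stop, where the pad's middle is 93 mm above the bench. The lever slopes up to the pad by 0.2 minus this angle. A spring pushes it back: about 6 N at the pad to start it, about 14 N at the stop; it flies up when let go.
- pointer_tip (a point): Tip of the thin black pointer that sticks out of the pad's +y side, 60 mm from the pad's middle and at the same height; it moves up and down beside the white post.
- green_tag: Bright green clamp (26 x 26 x 12 mm high) fixed on the white post beside the pointer; origin at its middle, z up. It shows the height at which the pointer must be held, different each time: 116 to 148 mm above the bench.
- screwdriver: Loose screwdriver lying between the two stations; leave alone..
- bushing: Loose steel bushing, 48 mm diameter, 45 mm high, standing to the right; leave alone. Origin: centre of its underside.
- bearing: Loose bearing ring, 70 mm diameter, 18 mm high, lying between the two stations towards the back; leave alone. Origin: centre of its underside.
- cleaner: Loose bottle of cleaner, 64 mm diameter, 190 mm high, standing to the left; leave alone. Origin: centre of its underside.
- grease_can: Loose yellow can, 90 mm diameter, 110 mm high, standing to the right; leave alone. Origin: centre of its underside.
- gear: Loose brass hub, 80 mm diameter, 40 mm high, standing to the left; leave alone. Origin: centre of its underside.
Not all that is in view belongs to the job. Leave any pink look-alike of the vent_valve alone.

How it is judged (in metres and radians):
On the way, in this order (a step that is already met when the one before it is completed fails the run):
1. the vent knob is fully out (value of joint vent_knob above 0.034 m), for 0.2 s.
2. the vent knob is fully home again (value of joint vent_knob below 0.003 m), for 0.2 s.
3. the fingers hold the lever with its pointer level with the green tag (z of pointer_tip in the frame of green_tag between -0.006 and 0.006 m and contact force between the fingers and test_lever above 3 N), for 1 s.
At the end, for the whole second after the job is handed in: The robot is still holding: its fingers press on the test lever with more than 3 N, the pointer tip is within 6 mm of the green tag's mid-height (within the tag's height) and still, and the vent knob is home to within 3 mm (all of step 3 and value of joint vent_knob below 0.003 m and velocity of joint test_lever between -0.05 and 0.05 rad/s); the arm keeps its last pose, push and grip.
It fails at once if the test lever is driven onto its bottom stop (value of joint test_lever above 0.485 rad).
It fails at once if a loose thing on the bench is shifted by more than 30 mm (distance of any of screwdriver, bushing, bearing, cleaner, grease_can, gear from where it was at the start of the episode above 0.03 m).
It also fails if it takes over 54 s, if anything falls off the work surface, if the arm or the gripper's body presses on something with over 40 N, if the wrist force passes 120 N, or if a joint passes its speed limit or range.

## Robot

A 6-joint arm with a two-finger parallel gripper is mounted at the origin on the work surface. World frame = base frame: x ahead of the robot, y to its left, z up, the work surface at z = 0. Lengths are in mm, angles in rad, forces in N, time in s.
With the tool pointing down it reaches from about 300 to 850 mm from the base axis. Payload 4.2 kg.
Tool frame: the origin (TCP) lies midway between the tips of the shut fingers; the grasp point (between the pads) lies 19 mm behind it; z points along the fingers, y is the line along which they close (so a half turn about z gives the same grasp; the last joint's range is limited). The gripper opens to 91 mm and grips with 3 to 60 N. Pads are 32 mm wide; open, the fingers measure 118 mm over their backs; the gripper's body (76 mm by 178 mm) begins 60 mm behind the grasp point.
Start: joints at [-1.338, 0.32, 1.565, -0, 1.257, -0.02], TCP at [143.819, -556.74, 213.976] pointing down, gripper open.
Joint ranges: [-3.11, 3.11], [-0.84, 2.01], [0.21, 2.61], [-1.34, 4.49], [0.05, 2.63], [-2.56, 2.56]. Speed limits (rad/s): [2.57, 2.57, 3.14, 3.14, 3.14, 3.14].

## Interface

Orientations are given as a rotation vector (axis times angle).
In Python, from plant import sensors, viewer, robot gives the robot as it stands.
- The arm moves only by the shell command python3 -m jog 'ROWS' [FORCE]. ROWS is JSON, one flat list of numbers, 7 for each row, row after row: the shift along the tool's x, y, z in mm, then the turn, a rotation vector about the tool's x, y, z in degrees, then the opening, from 0 (shut) to 1 (fully open). In form: [tx, ty, tz, ax, ay, az, grip, tx, ty, tz, ax, ay, az, grip, ...]. A call has 1 to 20 rows; each row is the pose to reach, as a shift and turn from the pose commanded when the call began, along the tool's axes at that moment; what a row does not reach only later rows make up. A row lasts 1/12 s, in which the tool goes at most 41.7 mm and 7.16 degrees, less where a joint would pass 70% of its speed; a pose out of reach is approached as far as the arm can. A call with a gripper value outside its range is refused whole. The fingers move at their own pace and stop on an object; FORCE is the grip in N (left out, the last holds). Time passes only in rows, so rows that repeat a pose let the fingers close. It gives the time, the measured TCP pose, the force, the opening and the grip force at its end, in the units of the state.
- sensors.read_state(): the state, without advancing time (a new reading comes with each control period).
- viewer.capture(name): name is "scene" or "top"; returns the picture (400x640x3 uint8, red, green, blue); there is no depth.
- viewer.camera_model(name): a dict with "fx", "fy", "cx", "cy" (pixels), "rvec" (rotation vector, rad) and "tvec" (3), from world to camera coordinates, as OpenCV has them. Camera axes: x right, y down, z forward; pixel columns grow to the right and rows downward; lengths in mm; the calibration is good to about 2 mm. A picture is of the moment at which its call begins. camera_model takes no time and is no camera call.
- robot.close_job(): hands the job in; it is judged then, once.
Trained networks look in the newest picture that a camera, given by its name, has taken for a name from the list of things; names that differ only in an ending like _2 or _b are one class to them, and where a whole thing is asked for, a point or a joint stands for the part that bears it (a point fixed in the world has none). Each returns a list of dicts, best first, with "conf" (0 to 1); they miss things now and then, are a little off and sometimes report something else, mostly with a low value. They report only what shows in the picture. A call takes as long as a camera call. They do not tell look-alikes from the thing itself.
- viewer.search_frame(camera, label): "at" ([column, row] in pixels, amid what is visible of it).
- viewer.pinpoint(camera, label): "at" ([column, row] in pixels: a listed point, or the origin of a listed thing).
The state is a dict: "clock": time; "joint_pos": joint angles; "dq": joint speeds; "joint_torque": joint torques, N m; "position": TCP position; "tool_rot": TCP orientation; "contact_force": force on the tool from outside, world axes, zero at the start; "ft_torque": the same for the moment, N m; "width": finger opening in mm; "grip_force": force on a finger pad.
Only numpy, scipy, OpenCV 4.12 (cv2) and the standard library are available. Lean on these libraries where they do the work, as an engineer would, in place of code of your own. Each camera call takes 0.05 s, during which the arm holds its last target. There are 200 camera calls.

## Working session

There is one attempt and no reset: what is moved stays moved. The work goes in short steps, Python scripts to look and compute and a shell command to move; the robot and the scene stay as the last step left them, time stands still between calls to the robot, and variables do not carry over. Pictures are saved under pics/ and viewed, at most 10 in all, crops included, and the job is handed in when it is done.

```bash
mkdir -p pics
cat > h.py <<'E'
import numpy as np, cv2
from plant import sensors, viewer, robot
from scipy.spatial.transform import Rotation as R
def cam(n):
    m=viewer.camera_model(n); K=np.array([[m['fx'],0,m['cx']],[0,m['fy'],m['cy']],[0,0,1]])
    return K,np.array(m['rvec'],float).ravel(),np.array(m['tvec'],float).ravel()
def proj(n,p):
    K,r,t=cam(n); return cv2.projectPoints(np.array(p,float).reshape(-1,3),r,t,K,None)[0].reshape(-1,2)
def ray(n,uv):
    K,r,t=cam(n); M=R.from_rotvec(r).as_matrix(); d=M.T@np.linalg.solve(K,[uv[0],uv[1],1]); return -M.T@t,d/np.linalg.norm(d)
def atz(n,uv,z):
    c,d=ray(n,uv); return c+d*(z-c[2])/d[2]
def tri(uv1,uv2,n1='scene',n2='top'):
    c,d=ray(n1,uv1);e,f=ray(n2,uv2); s=np.linalg.lstsq(np.c_[d,-f],e-c,rcond=None)[0]
    a,b=c+d*s[0],e+f*s[1]; return (a+b)/2,np.linalg.norm(a-b)
E
python3 - <<'E'
from h import *
np.set_printoptions(precision=1,suppress=True)
for n in('scene','top'):
    cv2.imwrite(f'pics/{n}0.png',viewer.capture(n)[:,:,::-1]); print(n,ray(n,(320,200)))
    for l in('vent_valve','knob_center','test_stand','lever_pad','pointer_tip','green_tag'):
        print(l,[(np.round(d['at'],1).tolist(),round(d['conf'],2)) for d in viewer.pinpoint(n,l)[:4]])
print(sensors.read_state())
E
```

```text
scene (array([1029.1, -385.3,  954.2]), array([-0.5,  0.4, -0.8]))
vent_valve [([229.9, 215.1], 0.83), ([393.7, 217.7], 0.74)]
knob_center [([202.4, 188.4], 0.5), ([375.5, 188.2], 0.45)]
test_stand [([286.4, 279.8], 0.57), ([280.8, 199.8], 0.39), ([357.8, 264.4], 0.2)]
lever_pad [([255.7, 211.3], 0.92), ([434.0, 164.1], 0.65)]
pointer_tip [([277.9, 198.2], 0.63), ([355.7, 264.9], 0.32)]
green_tag [([282.4, 198.8], 0.53)]
top (array([ 438.2,    6.1, 1316.9]), array([ 0.1, -0. , -1. ]))
vent_valve [([373.5, 261.6], 0.9), ([261.6, 158.3], 0.74)]
knob_center [([388.1, 289.5], 0.64), ([256.8, 178.1], 0.45)]
test_stand [([450.7, 215.1], 0.63)]
lever_pad [([375.9, 213.6], 0.74), ([345.6, 205.9], 0.31)]
pointer_tip [([355.3, 210.1], 0.71)]
green_tag [([345.3, 206.0], 0.47)]
{'clock': 0.7, 'joint_pos': array([-1.3,  0.3,  1.6, -0. ,  1.3, -0. ]), 'dq': array([-0.,  0., -0., -0.,  0.,  0.]), 'joint_torque': array([ -0. , -41.2, -23.2,   0.1,   0. ,   0. ]), 'position': array([ 143.8, -556.7,  214. ]), 'tool_rot': array([ 3.1,  0.4, -0. ]), 'contact_force': array([-0.3, -0.5,  0.2]), 'ft_torque': array([-0. ,  0.1,  0. ]), 'grip_force': 0.0, 'width': 91.2239280743406}
```

View pics/scene0.png

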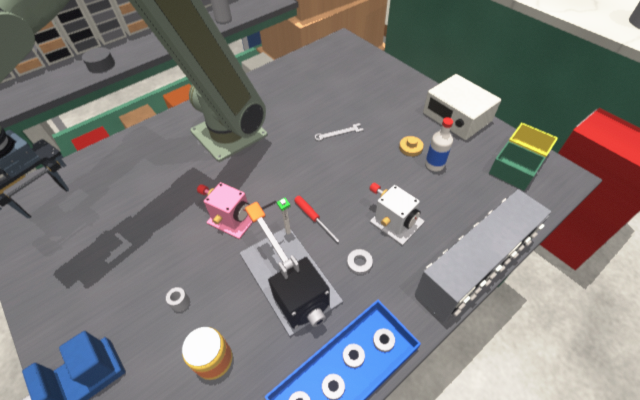

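View pics/top0.png

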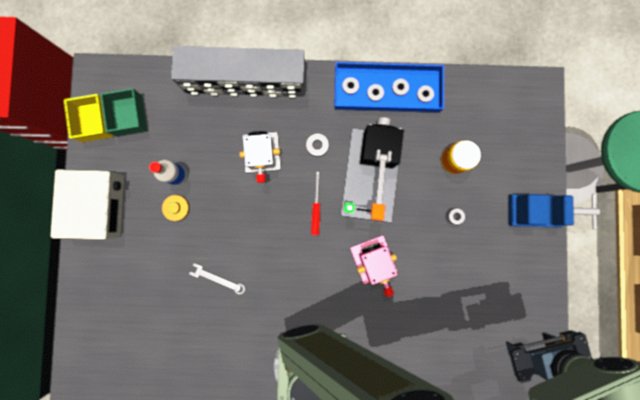

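The white valve is at scene (397,215) / top (261,153). The pink look-alike is at scene (229,205) / top (376,262). The real valve is aluminium, so the white one fits; I'll confirm it in a crop. The stand is at top (375,175), with its tag at top (349,208).

Run:
```python
from h import *
np.set_printoptions(precision=1,suppress=True)
a=cv2.imread('pics/scene0.png');b=cv2.imread('pics/top0.png')
A=cv2.resize(a[160:260,340:440],None,fx=4,fy=4,interpolation=3);B=cv2.resize(b[120:220,210:310],None,fx=4,fy=4,interpolation=3)
cv2.imwrite('pics/c1.png',np.hstack([A,B]))
A=cv2.resize(a[180:280,220:320],None,fx=4,fy=4,interpolation=3);B=cv2.resize(b[130:230,325:425],None,fx=4,fy=4,interpolation=3)
cv2.imwrite('pics/c2.png',np.hstack([A,B]))
print('valve',tri((393.7,217.7),(261.6,158.3)),atz('top',(261.6,158.3),0),atz('scene',(393.7,217.7),0))
print('knob',tri((375.5,188.2),(256.8,178.1)),tri((375.5,188.2),(261,178)),atz('scene',(375.5,188.2),85),atz('top',(261,178),85))
print('pad',tri((255.7,211.3),(375.9,213.6)));print('ptr',tri((277.9,198.2),(355.3,210.1)));
def cen(im,o,lo,hi):
    h=cv2.cvtColor(im,40);m=cv2.inRange(h,lo,hi);n,_,s,c=cv2.connectedComponentsWithStats(m)
    return [(c[i],s[i].tolist()) for i in range(1,n) if s[i,4]>15]
for im,n in((a,'s'),(b,'t')):
    print(n,'green',cen(im,0,(50,180,150),(70,255,255)),'\norange',cen(im,0,(8,180,150),(14,255,255)),'\nred',cen(im,0,(0,180,130),(4,255,255)))
```

```text
valve (array([646. , 178.1,   3.8]), np.float64(7.040308865067127)) [644.3 175.8   0. ] [646.4 183.4   0. ]
knob (array([570.5, 176.1,  75.9]), np.float64(5.460918230248569)) (array([573. , 166. ,  85.4]), np.float64(3.79691175433968)) [573.8 167.9  85. ] [571.8 164.6  85. ]
pad (array([ 472.8, -166.8,  165.8]), np.float64(1.342258064565408))
ptr (array([ 482.1, -105.9,  177.7]), np.float64(6.762990366251553))
s green [] 
orange [(array([177.2,  95.5]), [164, 85, 26, 21, 296])] 
red [(array([612.5, 135. ]), [574, 109, 66, 58, 1978]), (array([447.4, 121.2]), [444, 117, 8, 9, 59]), (array([ 89.4, 137.9]), [72, 127, 36, 23, 362]), (array([200.9, 188.5]), [198, 186, 7, 7, 32]), (array([373. , 188.1]), [371, 186, 5, 5, 18]), (array([304.9, 206.9]), [296, 197, 22, 22, 131])]
t green [(array([347.7, 206.6]), [345, 203, 9, 9, 25])] 
orange [] 
red [(array([ 6., 62.]), [0, 17, 16, 101, 1267]), (array([155. , 166.9]), [150, 162, 11, 10, 87]), (array([260.7, 177.8]), [257, 174, 9, 8, 60]), (array([315.4, 218.7]), [312, 203, 8, 32, 227]), (array([388.4, 291.9]), [384, 287, 9, 10, 60])]
```

View pics/c1.png

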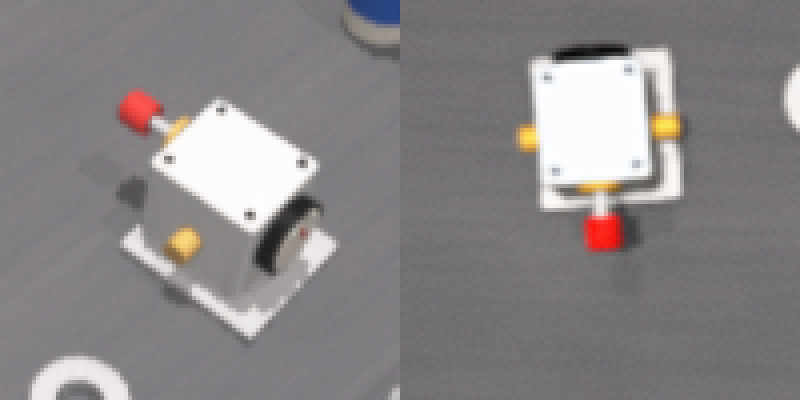

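View pics/c2.png

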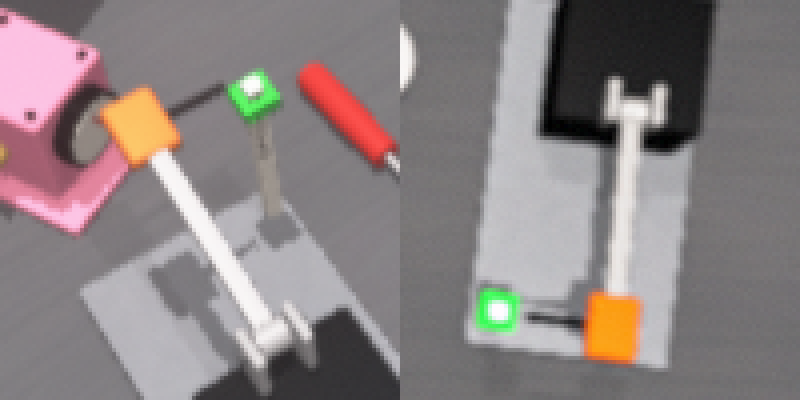

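The crops confirm it: the white aluminium valve has its knob at scene (375,188) / top (261,178). The lever's pad is at scene (255,211) / top (376,213), and the tag is on the post at scene (283,204) / top (349,208). Next I fit boxes to get the metric poses.

```bash
cat > fit.py <<'E'
from h import *
from scipy.optimize import minimize
S=8
BOX={'scene':{},'top':{}}
def hullmask(im,roi,kind):
    x0,y0,x1,y1=roi; c=im[y0:y1,x0:x1].astype(np.float32); b,g,r=cv2.split(c)
    f={'g':g-np.maximum(r,b),'o':r-b-0*g,'r':r-np.maximum(g,b)}[kind]
    f=cv2.resize(f,None,fx=S,fy=S,interpolation=cv2.INTER_LINEAR)
    m=(f>0.45*np.percentile(f[f>0.3*f.max()],70)).astype(np.uint8)
    n,l,s,_=cv2.connectedComponentsWithStats(m); m=(l==1+np.argmax(s[1:,4])).astype(np.uint8)
    pts=cv2.findNonZero(m); out=np.zeros_like(m); cv2.fillConvexPoly(out,cv2.convexHull(pts),1); return out
def rend(cam_,P,roi,shape):
    uv=(proj(cam_,P)-np.array(roi[:2])+0.5)*S-0.5
    out=np.zeros(shape,np.uint8); cv2.fillConvexPoly(out,cv2.convexHull(np.round(uv*16).astype(np.int32)),1,shift=4); return out
def fit(masks,rois,model,p0,step):
    def cost(p):
        P=model(p); c=0
        for n in masks:
            q=rend(n,P,rois[n],masks[n].shape); c+=1-(q&masks[n]).sum()/max(1,(q|masks[n]).sum())
        return c
    sim=np.vstack([p0]+[np.add(p0,np.eye(len(p0))[i]*step[i]) for i in range(len(p0))])
    r=minimize(cost,p0,method='Nelder-Mead',options=dict(initial_simplex=sim,maxiter=600,xatol=.05,fatol=1e-4)); return r.x,r.fun
def box(c,rot,d):
    s=np.array([[i,j,k] for i in(-.5,.5) for j in(-.5,.5) for k in(-.5,.5)])*d; return np.array(c)+s@rot.as_matrix().T
def cyl(c,yaw,rad,L):
    t=np.linspace(0,2*np.pi,24); P=np.vstack([np.c_[np.full(24,x),rad*np.cos(t),rad*np.sin(t)] for x in(-L/2,L/2)])
    return np.array(c)+P@R.from_euler('z',yaw).as_matrix().T
E
python3 - <<'E'
from fit import *
np.set_printoptions(precision=2,suppress=True)
im={n:cv2.imread(f'pics/{n}0.png') for n in('scene','top')}
def go(kind,rois,model,p0,step):
    m={n:hullmask(im[n],rois[n],kind) for n in rois}; print(kind,[int(v.sum()/64) for v in m.values()]); return fit(m,rois,model,p0,step)
# stand yaw from plate left edge & valve yaw from screws
pt=[(x/4+210-.375,y/4+120-.375) for x,y in((146,77),(229,70),(237,163),(155,171))]
W=[atz('top',u,100) for u in pt]; d=(W[0]+W[1]-W[2]-W[3]);e=W[0]+W[3]-W[1]-W[2]
print('valve yaw',np.arctan2(d[1],d[0]),np.arctan2(-e[0],e[1]),'centre',sum(W)/4)
q=[atz('top',(x/4+325-.375,y/4+130-.375),12) for x,y in((69,340),(108,10),(265,366))]
d=q[1]-q[0];e=q[0]-q[2];print('stand yaw',np.arctan2(d[1],d[0]),np.arctan2(-e[0],e[1]))
for yaw in (-.12,-.09):
  print('tag',go('g',{'scene':(270,190,296,216),'top':(337,196,361,220)},lambda p:box(p,R.from_euler('z',yaw),[26,26,12]),[480,-88,130],[8,8,15]))
  print('pad',go('o',{'scene':(242,197,268,226),'top':(366,200,388,224)},lambda p:box(p,R.from_euler('zy',[yaw,.2]),[46,36,14]),[473,-167,170],[8,8,10]))
print('knob',go('r',{'scene':(364,178,385,196),'top':(252,168,270,187)},lambda p:cyl(p,.09,13.5,24),[573,166,85],[8,8,8]))
E
```

```text
valve yaw 0.12545457016990852 0.11949607565688607 centre [654.04 175.73 100.  ]
stand yaw -0.0959423030656019 -0.10560243605248038
g [108, 105]
tag (array([488.78, -93.32, 150.87]), np.float64(0.20663389294263823))
o [368, 223]
pad (array([ 477.57, -170.52,  172.9 ]), np.float64(0.3813124091243595))
g [108, 105]
tag (array([488.85, -93.23, 151.25]), np.float64(0.20820552195305397))
o [368, 223]
pad (array([ 477.79, -170.64,  172.44]), np.float64(0.3831784648233515))
r [74, 76]
knob (array([572.11, 166.5 ,  86.93]), np.float64(0.32747973849720136))
```

```bash
cat >> h.py <<'E'
def goal(p,yaw,tilt=0):
    """shift/turn in tool axes to reach tool-down pose, tool x at yaw (mod pi)"""
    s=sensors.read_state(); M=R.from_rotvec(s['tool_rot']); best=None
    for k in(0,np.pi):
        T=R.from_euler('z',yaw+k)*R.from_euler('x',np.pi)*R.from_euler('y',tilt); rv=(M.inv()*T).as_rotvec(degrees=True)
        if best is None or np.linalg.norm(rv)<np.linalg.norm(best): best=rv
    print('shift',np.round(M.inv().apply(np.array(p)-s['position']),1),'turn',np.round(best,2),'pos',np.round(s['position'],1),'F',np.round(s['contact_force'],1),'w',round(s['width'],1),'g',round(s['grip_force'],1),'t',round(s['clock'],2))
E
python3 -c "
from h import *
np.set_printoptions(suppress=True)
goal((571,166,250),.12);goal((571,166,66),.12)
print(R.from_rotvec(sensors.read_state()['tool_rot']).as_matrix().round(3))"
```

```text
shift [ 594.4 -592.9  -36.1] turn [0.   0.   7.61] pos [ 143.8 -556.7  214. ] F [-0.3 -0.5  0.2] w 91.2 g 0.0 t 0.7
shift [ 594.4 -592.9  147.9] turn [0.   0.   7.61] pos [ 143.8 -556.7  214. ] F [-0.3 -0.5  0.2] w 91.2 g 0.0 t 0.7
[[ 0.968  0.25  -0.   ]
 [ 0.25  -0.968 -0.   ]
 [-0.     0.    -1.   ]]
```

```bash
python3 -m jog '[0,0,-36,0,0,7.6,1, 594,-593,-36,0,0,7.6,1, 594,-593,-36,0,0,7.6,1, 594,-593,-36,0,0,7.6,1, 594,-593,-36,0,0,7.6,1, 594,-593,-36,0,0,7.6,1, 594,-593,-36,0,0,7.6,1, 594,-593,-36,0,0,7.6,1, 594,-593,-36,0,0,7.6,1, 594,-593,-36,0,0,7.6,1, 594,-593,-36,0,0,7.6,1, 594,-593,-36,0,0,7.6,1, 594,-593,-36,0,0,7.6,1, 594,-593,-36,0,0,7.6,1, 594,-593,-36,0,0,7.6,1, 594,-593,-36,0,0,7.6,1, 594,-593,-36,0,0,7.6,1, 594,-593,-36,0,0,7.6,1, 594,-593,-36,0,0,7.6,1, 594,-593,-36,0,0,7.6,1]'
python3 -c "
from h import *
goal((571,166,130),.12);goal((571,166,66),.12)"
```

```text
clock: 2.37
position: [547.0, 127.1, 250.0]
tool_rot: [3.136, 0.19, 0.001]
contact_force: [1.3, -0.3, -0.2]
width: 91.1
grip_force: 0.0
shift [ 28.4 -35.8 120. ] turn [ 0.01 -0.02  0.04] pos [547.  127.1 250. ] F [ 1.3 -0.3 -0.2] w 91.1 g 0.0 t 2.37
shift [ 28.4 -35.8 184. ] turn [ 0.01 -0.02  0.04] pos [547.  127.1 250. ] F [ 1.3 -0.3 -0.2] w 91.1 g 0.0 t 2.37
```

```bash
python3 -m jog '[28,-36,0,0,0,0,1, 28,-36,40,0,0,0,1, 28,-36,80,0,0,0,1, 28,-36,110,0,0,0,1, 28,-36,110,0,0,0,1, 28,-36,110,0,0,0,1]'
python3 -c "
from h import *
goal((571,166,66),.12)
for n in('scene','top'): cv2.imwrite(f'pics/{n}1.png',viewer.capture(n)[:,:,::-1])
a=cv2.imread('pics/scene1.png')[120:240,310:450];b=cv2.imread('pics/top1.png')[110:230,190:330]
cv2.imwrite('pics/c3.png',cv2.resize(np.hstack([a,b]),None,fx=2.8,fy=2.8,interpolation=3))"
```

```text
clock: 2.87
position: [569.2, 163.9, 139.0]
tool_rot: [3.135, 0.189, -0.005]
contact_force: [-0.9, -0.8, -0.1]
width: 91.1
grip_force: 0.0
shift [ 2.3 -1.9 73. ] turn [0.03 0.18 0.01] pos [569.2 163.9 139. ] F [-0.9 -0.8 -0.1] w 91.1 g 0.0 t 2.87
```

View pics/c3.png

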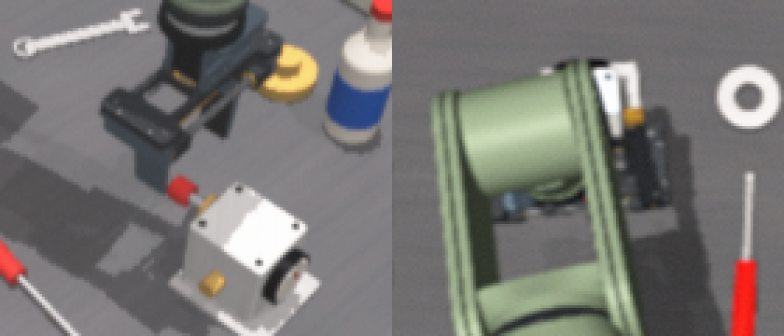

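The open gripper straddles the knob (knob at crop (182,190)). Descending, then gripping.

```bash
python3 -m jog '[2,-2,25,0,0,0,1, 2,-2,50,0,0,0,1, 2,-2,73,0,0,0,1, 2,-2,73,0,0,0,1, 2,-2,73,0,0,0,0, 2,-2,73,0,0,0,0, 2,-2,73,0,0,0,0, 2,-2,73,0,0,0,0, 2,-2,73,0,0,0,0, 2,-2,73,0,0,0,0, 2,-2,73,0,0,0,0, 2,-2,73,0,0,0,0]' 35
python3 -c "
from h import *
goal((571,166,66),.12)"
```

```text
clock: 3.97
position: [571.6, 166.3, 67.1]
tool_rot: [3.136, 0.189, 0.0]
contact_force: [-0.8, -0.1, 0.2]
width: 40.6
grip_force: 0.0
shift [-0.7  0.2  1.1] turn [ 0.   -0.01  0.01] pos [571.6 166.3  67.1] F [-0.8 -0.1  0.2] w 40.6 g 0.0 t 3.97
```

```bash
python3 -m jog '[0,0,0,0,0,0,0, 0,0,0,0,0,0,0, 0,0,0,0,0,0,0, 0,0,0,0,0,0,0, 0,0,0,0,0,0,0, 0,0,0,0,0,0,0]'
```

```text
clock: 4.47
position: [571.4, 167.2, 66.8]
tool_rot: [-3.135, -0.188, 0.0]
contact_force: [-0.7, 5.3, -0.0]
width: 26.1
grip_force: 35.0
```

```bash
python3 -m jog '[-5,0,0,0,0,0,0, -10,0,0,0,0,0,0, -15,0,0,0,0,0,0, -20,0,0,0,0,0,0, -25,0,0,0,0,0,0, -30,0,0,0,0,0,0, -35,0,0,0,0,0,0, -39,0,0,0,0,0,0, -41,0,0,0,0,0,0, -41,0,0,0,0,0,0, -41,0,0,0,0,0,0, -41,0,0,0,0,0,0, -41,0,0,0,0,0,0]'
python3 - <<'E'
from h import *
goal((571,166,66),.12)
a=viewer.capture('scene')[:,:,::-1];b=viewer.capture('top')[:,:,::-1]
print(viewer.pinpoint('scene','knob_center'),viewer.pinpoint('top','knob_center'))
print(proj('scene',[[571.6,166.3,85],[531.9,161.5,85]]))
cv2.imwrite('pics/c4.png',cv2.resize(np.hstack([a[120:240,310:450],b[110:230,190:330]]),None,fx=2.8,fy=2.8,interpolation=3))
E
```

```text
clock: 5.55
position: [531.7, 162.5, 66.8]
tool_rot: [-3.134, -0.188, -0.003]
contact_force: [0.9, 6.0, -3.1]
width: 26.2
grip_force: 35.0
shift [39.4  1.2  0.9] turn [-0.1  -0.11 -0.02] pos [531.7 162.5  66.8] F [ 0.9  6.  -3.1] w 26.2 g 35.0 t 5.55
[{'at': [200.0, 187.6], 'conf': 0.63}, {'at': [366.3, 182.2], 'conf': 0.53}] [{'at': [387.5, 288.9], 'conf': 0.56}]
[[374.56665186 188.03043344]
 [363.94261941 180.91544872]]
```

View pics/c4.png

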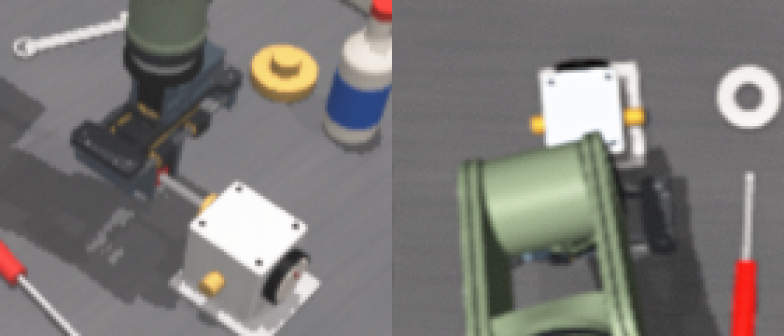

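The stem shows long behind the knob (crop (160,173)–(205,205)), so it is out. I'll tug 2 mm further to confirm the end of travel, then push it home.

```bash
python3 -m jog '[-2,0,0,0,0,0,0, -2,0,0,0,0,0,0, -2,0,0,0,0,0,0, -2,0,0,0,0,0,0]'
```

```text
clock: 6.08
position: [531.7, 162.5, 66.9]
tool_rot: [-3.134, -0.188, -0.01]
contact_force: [5.9, 6.7, -6.7]
width: 25.5
grip_force: 35.0
```

```bash
python3 -m jog '[5,0,0,0,0,0,0, 10,0,0,0,0,0,0, 15,0,0,0,0,0,0, 20,0,0,0,0,0,0, 25,0,0,0,0,0,0, 30,0,0,0,0,0,0, 35,0,0,0,0,0,0, 40,0,0,0,0,0,0, 44,0,0,0,0,0,0, 46,0,0,0,0,0,0, 46,0,0,0,0,0,0, 46,0,0,0,0,0,0, 46,0,0,0,0,0,0, 46,0,0,0,0,0,0]'
```

```text
clock: 7.25
position: [571.4, 167.2, 66.8]
tool_rot: [-3.135, -0.188, 0.01]
contact_force: [-7.6, 4.8, 4.3]
width: 26.1
grip_force: 35.0
```

```bash
python3 -m jog '[-2,0,0,0,0,0,0, -2,0,0,0,0,0,0.9, -2,0,0,0,0,0,0.9, -2,0,0,0,0,0,0.9, -2,0,0,0,0,0,0.9, -2,0,0,0,0,0,0.9, -2,0,0,0,0,0,0.9, -2,0,0,0,0,0,0.9, -2,0,0,0,0,0,0.9, -2,0,0,0,0,0,0.9, -2,0,-40,0,0,0,0.9, -2,0,-80,0,0,0,0.9, -2,0,-120,0,0,0,0.9, -2,0,-160,0,0,0,0.9, -2,0,-180,0,0,0,0, -2,0,-180,0,0,0,0]'
python3 - <<'E'
from fit import *
np.set_printoptions(precision=2,suppress=True)
goal((477.5,-170.5,250),-.1)
im={n:viewer.capture(n)[:,:,::-1] for n in('scene','top')}
for n in im: cv2.imwrite(f'pics/{n}5.png',im[n])
print([d for d in viewer.pinpoint('scene','knob_center')])
rois={'scene':(364,178,385,196)}
m={'scene':hullmask(im['scene'],rois['scene'],'r')}
print(fit(m,rois,lambda p:cyl([p[0],p[1],85],.12,13.5,24),[571,166],[6,6]))
m={'scene':hullmask(cv2.imread('pics/scene0.png'),rois['scene'],'r')}
print(fit(m,rois,lambda p:cyl([p[0],p[1],85],.12,13.5,24),[571,166],[6,6]))
E
```

```text
clock: 8.58
position: [575.3, 167.1, 253.2]
tool_rot: [-3.134, -0.189, -0.019]
contact_force: [0.4, 0.0, -0.4]
width: 71.7
grip_force: 0.0
shift [-137.6  323.4    1.1] turn [-0.17 -0.67 12.62] pos [575.3 167.1 253.2] F [ 0.4  0.  -0.4] w 71.7 g 0.0 t 8.58
[{'at': [377.9, 190.2], 'conf': 0.5}, {'at': [201.1, 188.0], 'conf': 0.47}]
(array([569.52, 168.41]), np.float64(0.2160642570281125))
(array([569.27, 168.34]), np.float64(0.23567185744100172))
```

Run:
```python
from fit import *
from scipy.optimize import least_squares
np.set_printoptions(precision=2,suppress=True)
im={n:cv2.imread(f'pics/{n}0.png').astype(np.float32) for n in('scene','top')}
def soft(c,kind):
    b,g,r=cv2.split(c); mx=c.max(2)+1
    f={'g':(g-np.maximum(r,b))/mx,'o':(r-b)/mx,'r':(r-np.maximum(g,b))/mx}[kind]; f=np.clip(f,0,None)
    f=f-np.median(f[f<.3]); return np.clip(f/np.percentile(f[f>.3],80),0,1)
def run(kind,rois,model,p0):
    tg={}
    for n in rois:
        x0,y0,x1,y1=rois[n]; s=soft(im[n][y0:y1,x0:x1],kind)
        if kind=='g': s=cv2.morphologyEx(s,cv2.MORPH_CLOSE,np.ones((5,5)))
        tg[n]=s
    def res(p):
        o=[]
        for n in rois:
            h,w=tg[n].shape; q=rend(n,model(p),rois[n],(h*S,w*S)).astype(np.float32)
            q=cv2.GaussianBlur(cv2.resize(q,(w,h),interpolation=cv2.INTER_AREA),(0,0),.5); o.append((q-tg[n]).ravel())
        return np.concatenate(o)
    best=minimize(lambda p:(res(p)**2).sum(),p0,method='Nelder-Mead',options=dict(initial_simplex=np.vstack([p0]+[np.add(p0,6*np.eye(3)[i]) for i in range(3)]),xatol=.05,fatol=1e-3))
    return best.x,best.fun,[(tg[n].sum(),) for n in rois],[rend(n,model(best.x),rois[n],(tg[n].shape[0]*S,tg[n].shape[1]*S)).sum()/64 for n in rois]
tr={'scene':(270,190,296,216),'top':(337,196,361,220)}
print('tag',run('g',tr,lambda p:box(p,R.from_euler('z',-.1),[26,26,12]),[486,-93,140]))
for n in tr: print(n,run('g',{n:tr[n]},lambda p:box([486,p[1],p[2]],R.from_euler('z',-.1),[26,26,12]),[486,-93,140]))
print('pad',run('o',{'scene':(242,197,268,226),'top':(366,200,388,224)},lambda p:box(p,R.from_euler('zy',[-.1,.2]),[46,36,14]),[478,-170,170]))
print('knob',run('r',{'scene':(364,178,385,196),'top':(252,168,270,187)},lambda p:cyl(p,.12,13.5,24),[571,166,85]))
```

```text
tag (array([488.83, -93.4 , 150.74]), np.float64(10.839423179626465), [(np.float32(103.00123),), (np.float32(89.537964),)], [np.float64(116.96875), np.float64(93.296875)])
scene (array([483.98, -91.98, 146.61]), np.float64(3.967446804046631), [(np.float32(103.00123),)], [np.float64(116.203125)])
top (array([429.72, -87.65, 215.77]), np.float64(5.877274513244629), [(np.float32(89.537964),)], [np.float64(104.203125)])
pad (array([ 477.26, -170.55,  173.61]), np.float64(40.183414459228516), [(np.float32(323.938),), (np.float32(221.53635),)], [np.float64(294.421875), np.float64(243.09375)])
knob (array([571.71, 165.25,  89.05]), np.float64(9.624507904052734), [(np.float32(85.45482),), (np.float32(85.784996),)], [np.float64(98.5625), np.float64(83.578125)])
```

```bash
python3 -m jog '[-140,323,0,0,0,12.6,0, -140,323,0,0,0,12.6,0, -140,323,0,0,0,12.6,0, -140,323,0,0,0,12.6,0, -140,323,0,0,0,12.6,0, -140,323,0,0,0,12.6,0, -140,323,0,0,0,12.6,0, -140,323,0,0,0,12.6,0, -140,323,0,0,0,12.6,0, -140,323,0,0,0,12.6,0, -140,323,0,0,0,12.6,0, -140,323,0,0,0,12.6,0, -140,323,0,0,0,12.6,0, -140,323,0,0,0,12.6,0]'
python3 -c "
from h import *
goal((475,-170,195),-.1);goal((475,-170,154),-.1)"
```

```text
clock: 9.9
position: [472.6, -169.8, 246.5]
tool_rot: [-3.137, 0.153, 0.001]
contact_force: [-0.1, 0.0, -0.2]
width: 0.6
grip_force: 0.0
shift [ 2.5 -0.  51.5] turn [-0.02  0.05  0.13] pos [ 472.6 -169.8  246.5] F [-0.1  0.  -0.2] w 0.6 g 0.0 t 9.9
shift [ 2.5 -0.  92.5] turn [-0.02  0.05  0.13] pos [ 472.6 -169.8  246.5] F [-0.1  0.  -0.2] w 0.6 g 0.0 t 9.9
```

```bash
python3 -m jog '[2,0,25,0,0,0,0, 2,0,50,0,0,0,0, 2,0,60,0,0,0,0, 2,0,64,0,0,0,0, 2,0,68,0,0,0,0, 2,0,72,0,0,0,0, 2,0,76,0,0,0,0, 2,0,80,0,0,0,0, 2,0,84,0,0,0,0, 2,0,86,0,0,0,0, 2,0,88,0,0,0,0, 2,0,90,0,0,0,0, 2,0,90,0,0,0,0, 2,0,90,0,0,0,0]'
python3 - <<'E'
from h import *
goal((475,-170,154),-.1)
a=viewer.capture('scene')[:,:,::-1];b=viewer.capture('top')[:,:,::-1]
cv2.imwrite('pics/scene6.png',a)
print([(d['at'],d['conf']) for l in('pointer_tip','green_tag') for d in viewer.pinpoint('scene',l)])
cv2.imwrite('pics/c6.png',cv2.resize(np.hstack([a[170:245,230:310],b[170:245,320:400]]),None,fx=5,fy=5,interpolation=3))
E
```

```text
clock: 11.07
position: [473.6, -171.0, 158.8]
tool_rot: [3.137, -0.155, -0.002]
contact_force: [-5.1, 0.4, 7.9]
width: 0.3
grip_force: 3.8
shift [ 1.3 -1.1  4.8] turn [0.03 0.07 0.06] pos [ 473.6 -171.   158.8] F [-5.1  0.4  7.9] w 0.3 g 3.8 t 11.07
[([275.3, 204.7], 0.94), ([317.1, 221.6], 0.51), ([285.1, 200.3], 0.52), ([318.2, 222.7], 0.42)]
```

View pics/c6.png

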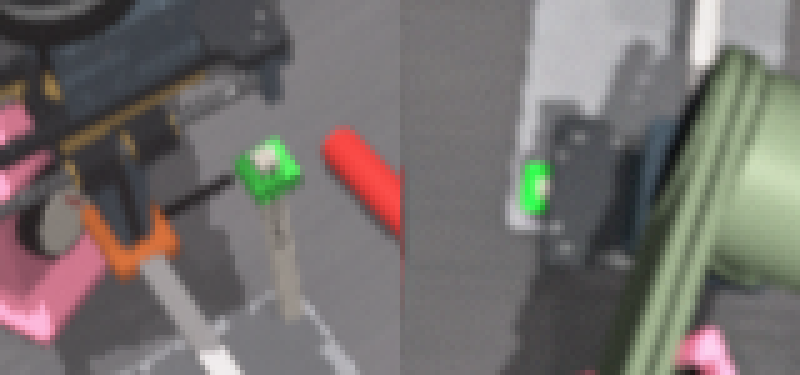

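The pointer tip is at scene (276,206), pointing at the tag's upper part near (284,203). Next I compute the height difference from the geometry.

Run:
```python
from h import *
np.set_printoptions(precision=2,suppress=True)
y=np.array([np.sin(.1),np.cos(.1),0]); pad=np.array([474.5,-170.3,0])
for z in(144,147,150,153): print(z,'tip',proj('scene',pad+60*y+[0,0,z])[0],'tag',proj('scene',pad+78*y+[0,0,z])[0])
print('posttop',proj('scene',pad+78*y+[0,0,162])[0])
a=cv2.imread('pics/scene6.png')[194:212,272:294].astype(int); g=a[:,:,1]-a[:,:,[0,2]].max(2)
for i,r in enumerate(g): print(194+i,' '.join(f'{max(v,0):3d}' for v in r))
```

```text
144 tip [276.27 206.67] tag [282.19 203.54]
147 tip [276.13 206.  ] tag [282.07 202.86]
150 tip [276.   205.31] tag [281.96 202.17]
153 tip [275.86 204.63] tag [281.84 201.48]
posttop [281.47 199.4 ]
194   0   0   0   0   0   0   0   0   0   0   0   0   0   0   0   0   0   0   0   0   0   0
195   0   0   0   0   0   0   0   0   0   0   0   0   0   0   0   0   0   0   0   0   0   0
196   0   0   0   0   0   0   0   0   0   0   0   0   3   3   0   0   0   0   0   0   0   0
197   0   0   0   0   0   0   0   0   0   0   2  15  46  46   6   0   0   0   0   0   0   0
198   0   0   0   0   0   0   0   0   0   7  29  63 100 111  33   0   0   0   0   0   0   0
199   0   0   0   0   0   0   0   3  14  34  24  44  64 127 105  16   0   0   0   0   0   0
200   0   0   0   0   0   3  17  34  13  22   0   0  16 109 133  59   6   0   0   0   0   0
201   0   0   0   0   6  28  63  69   8   0   0   0   2  66 132 116  50   3   0   0   0   0
202   0   0   0   0  13  63  94  90  31   0   0   0   0  28 126 141 116  32   0   0   0   0
203   0   0   0   0   9  69 101  99  72  19   0   0   4  46 127 146 141 105  11   0   0   0
204   0   0   0   0   7  50  87 100 100  69  16  26  40  87 126 146 141 119  19   0   0   0
205   0   0   0   0   4  21  57  93 104 103  66  82  90 108 114 134 104  68  17   0   0   0
206   0   0   0   0   0   2  26  74 101 112 102 109 106  95  87  79  70  46  13   0   0   0
207   0   0   0   0   0   0   5  48  89 114 111  98  92  77  69  52  38  17   1   0   0   0
208   0   0   0   0   0   0   0  19  56  97  98  81  76  70  48  21   3   0   0   0   0   0
209   0   0   0   0   0   0   0   2  20  58  79  86  57  41  16   0   0   0   0   0   0   0
210   0   0   0   0   0   0   0   0   2  29  54  57  13   0   0   0   0   0   0   0   0   0
211   0   0   0   0   0   0   0   0   0   1  14   2   0   0   0   0   0   0   0   0   0   0
```

```bash
python3 -m jog '[0,0,1,0,0,0,0, 0,0,2,0,0,0,0, 0,0,3,0,0,0,0, 0,0,4,0,0,0,0, 0,0,4,0,0,0,0, 0,0,4,0,0,0,0, 0,0,4,0,0,0,0, 0,0,4,0,0,0,0]'
python3 - <<'E'
from h import *
goal((475,-170,155),-.1)
a=viewer.capture('scene')[:,:,::-1]
print([(d['at'],d['conf']) for l in('pointer_tip','green_tag','knob_center') for d in viewer.pinpoint('scene',l)])
cv2.imwrite('pics/c7.png',cv2.resize(np.hstack([a[185:225,250:300],a[160:200,350:400]]),None,fx=8,fy=8,interpolation=3))
E
```

```text
clock: 11.93
position: [473.6, -171.0, 154.9]
tool_rot: [3.137, -0.155, -0.002]
contact_force: [-4.6, 0.6, 8.0]
width: 0.2
grip_force: 4.0
shift [ 1.3 -1.1 -0.1] turn [0.04 0.06 0.07] pos [ 473.6 -171.   154.9] F [-4.6  0.6  8. ] w 0.2 g 4.0 t 11.93
[([276.3, 205.1], 0.9), ([287.5, 278.8], 0.49), ([282.1, 199.2], 0.48), ([199.8, 185.9], 0.58), ([376.1, 190.4], 0.54), ([281.0, 200.4], 0.21)]
```

View pics/c7.png

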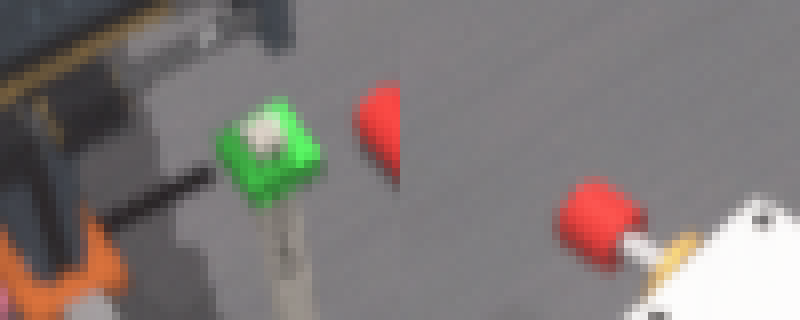

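The pointer line, extended from tip crop (213,176), runs through the tag's middle at about (270,151), so it is level. The knob at right is home. I hold, then hand in.

```bash
python3 -m jog '[0,0,0,0,0,0,0, 0,0,0,0,0,0,0, 0,0,0,0,0,0,0, 0,0,0,0,0,0,0, 0,0,0,0,0,0,0, 0,0,0,0,0,0,0, 0,0,0,0,0,0,0, 0,0,0,0,0,0,0, 0,0,0,0,0,0,0, 0,0,0,0,0,0,0, 0,0,0,0,0,0,0, 0,0,0,0,0,0,0, 0,0,0,0,0,0,0, 0,0,0,0,0,0,0, 0,0,0,0,0,0,0, 0,0,0,0,0,0,0, 0,0,0,0,0,0,0, 0,0,0,0,0,0,0]' && python3 -c "
from h import *
print(robot.close_job())"
```

```text
clock: 13.63
position: [473.6, -171.0, 154.9]
tool_rot: [3.137, -0.155, -0.002]
contact_force: [-5.6, 0.8, 8.1]
width: 0.7
grip_force: 4.0
the job is handed in; nothing more can be done
None
```

I pulled the vent knob out to its stop and pushed it fully home, then pressed the lever until its pointer looked level with the green tag in the camera picture, and handed the job in at about 13.6 s still holding it with about 8 N; no verdict was returned.

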